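# Find the rotor with the core by its weight

## Robot

A 6-joint arm with a two-finger parallel gripper is mounted at the origin on the work surface. World frame = base frame: x ahead of the robot, y to its left, z up, the work surface at z = 0. Lengths are in m, angles in rad, forces in N, time in s.
With the tool pointing down it reaches from about 0.35 to 0.975 m from the base axis. Payload 4.9 kg.
Tool frame: the origin (TCP) lies between the finger pads; the fingertips stand 25 mm ahead of it and the grasp point (between the pads) lies 6 mm ahead of it (ctrl.tip_reach is the distance from the TCP to the fingertips, in m); z points along the fingers, y is the direction in which the jaws open and shut (so a half turn about z gives the same grasp; the last joint's range is limited). The gripper opens to 85 mm and grips with 20 to 120 N. Pads are 22 mm wide; open, the fingers measure 114 mm over their backs; the gripper's body (76 mm by 85 mm) begins 54 mm behind the grasp point. The pads swing forward as they close: fully open they stand 13 mm farther back than shut.
Start: joints at [-1.254, 0.053, 1.613, -0, 1.476, -0.119], TCP at [0.264, -0.567, 0.256] pointing down, gripper open.
Joint ranges: [-3.01, 3.01], [-1.01, 2.22], [0.06, 2.58], [-1.02, 4.17], [0.09, 2.62], [-3.14, 3.14]. Speed limits (rad/s): [2.57, 2.57, 3.14, 3.14, 3.14, 3.14].

## Interface

Orientations are given as a rotation vector (axis times angle).
In Python, from station import get_obs, get_image, camera_params, order, ctrl gives the robot as it stands.
- The arm moves only by the tool move_arm, never from a script. Its argument "deltas" is one flat list of numbers, 5 for each row, row after row: the opening, from -1 (shut) to 1 (fully open), so that 0 is half open, then the shift along the tool's x, y, z in m, then the turn about the tool's z in degrees. In form: [fingers, tx, ty, tz, turn, fingers, tx, ty, tz, turn, ...]. A call has 1 to 10 rows; each row is the pose to reach, as a shift and turn from the pose measured when the call began, along the tool's axes at that moment; what a row does not reach only later rows make up. A row lasts 1/10 s, in which the tool goes at most 50 mm and 8.59 degrees, less where a joint would pass 70% of its speed; a pose out of reach is approached as far as the arm can. A call with a gripper value outside its range is refused whole. The fingers move at their own pace and stop on an object; "force" is the grip in N (left out, the last holds). Time passes only in rows, so rows that repeat a pose let the fingers close. It gives the time, the measured TCP pose, the force and the opening at its end, in the units of the state.
- get_obs(): the state, without advancing time (a new reading comes with each control period).
- get_image(name): name is "side" or "top"; returns the picture (384x512x3 uint8, red, green, blue); there is no depth.
- camera_params(name): a dict with "camera_matrix" (3x3 intrinsics, pixels), "k1" (the pictures are not rectified: a ray, as slopes to the right and down, at radius r is drawn at 1 + k1 r^2 times it, then the intrinsics apply), "extrinsics" (4x4, takes a point from camera to world coordinates). Camera axes: x right, y up, looking along -z (the intrinsics and any distortion apply to the point x, -y, -z); pixel columns grow to the right and rows downward; lengths in m; the calibration is good to about 2 mm. A picture is of the moment at which its call begins. camera_params takes no time and is no camera call.
- order.finish_job(): hands the job in, once; it reports no verdict.
The state is a dict: "t": time; "q": joint angles; "dq": joint speeds; "effort": joint torques, N m; "tool_pos": TCP position; "tool_rot": TCP orientation; "contact_force": force on the tool from outside, world axes, zero at the start; "wrist_torque": the same for the moment, N m; "opening": finger opening in m.
Only numpy, scipy, OpenCV 4.12 (cv2) and the standard library are available. Lean on these libraries where they do the work, as an engineer would, in place of code of your own. Each camera call takes 0.05 s, during which the arm holds its last target. There are 200 camera calls.

## Task

One of the four look-alike rotors on the stand still has its steel core inside and is about twice as heavy as the others. Find it by feeling the weight and set it gently on the pan of the spring scale, without slamming the pan down. Finish with the other three standing on the stand, and do not disturb the other things on the bench.

Things in the scene. Friction and masses are not known exactly. Their poses are not given: they have to be found in the camera images.
- stand: Aluminium plate 200 x 200 x 10 mm, fixed, with four round black pads 68 mm across (tops 12 mm above the table), centred 47 mm each way from its centre; one rotor stands on each at the start. Origin: centre of its underside; z up, x and y along its edges. Three rotors weigh 0.22 to 0.26 kg, the one with the core, on any pad, 0.42 to 0.50 kg.
- stub_1 (a point): Centre of the stub of the rotor standing on the -x, -y pad (stand's frame) at the start, 90 mm above the table; fixed to the stand, does not follow the rotor. Rotor: upright aluminium cylinder 56 mm across, 50 mm tall, two dark bands; on top, on its axis, a steel stub 18 mm across and 56 mm tall to grip it by (stub centre 78 mm above the foot). All four look alike.
- stub_2 (a point): Centre of the stub of the rotor standing on the -x, +y pad (stand's frame) at the start, 90 mm above the table; fixed to the stand, does not follow the rotor. Rotor as at stub_1.
- stub_3 (a point): Centre of the stub of the rotor standing on the +x, -y pad (stand's frame) at the start, 90 mm above the table; fixed to the stand, does not follow the rotor. Rotor as at stub_1.
- stub_4 (a point): Centre of the stub of the rotor standing on the +x, +y pad (stand's frame) at the start, 90 mm above the table; fixed to the stand, does not follow the rotor. Rotor as at stub_1.
- scale: White housing of a spring scale, 160 x 160 x 45 mm, fixed to the bench; a graduated post 30 mm wide stands on its own +x side, 66 to 76 mm from the centre, to 90 mm above the table. Origin: centre of its underside; z up.
- pan_floor (a point): Centre of the inner floor of the scale's round steel pan, on which things are put; 74 mm above the table when empty. Floor 90 mm across inside a lip that rises 7 mm above it. The pan moves straight down under load.
- pan (a joint): How far the scale's pan is pressed down, in m: 0 empty (held there by a stop), 0.020 at its lower stop; spring about 400 N/m, so a hollow rotor sinks it 5 to 6.5 mm and the one with the core 10 to 12.5 mm.
- screwdriver: Bystander: loose screwdriver, lying.
- wrench: Bystander: loose wrench, lying.
- screw_tray: Bystander: grey open plastic tray, 100 x 140 x 35 mm.
- pulley: Bystander: aluminium belt pulley, 60 mm across, 32 mm tall.
- oil_bottle: Bystander: white plastic bottle, 52 mm across, 120 mm tall.
- laser_stand: Bystander: laser sensor on a round magnet foot, 122 mm tall.
- gauge_block: Bystander: steel block 90 x 50 x 30 mm.
- collar: Bystander: dark steel collar, 32 mm across, 12 mm tall, 40 g, lying on the stand midway between the four rotors.

How it is judged:
At the end, for the whole second after the job is handed in: The heavy rotor rests on the scale's pan, at rest, so that the pan has sunk 8.5 to 15 mm (a hollow one sinks it 6.5 mm at most), and the stand carries the other three standing rotors and the collar (a load of 6.1 to 8.4 N) (value of joint pan between 0.0085 and 0.015 m and velocity of joint pan between -0.01 and 0.01 m/s and contact force between stand and anything else between 6.1 and 8.4 N); the robot touches nothing.
It fails at once if the pan is loaded with more than 20 N (slammed or pressed against its lower stop) (contact force between pan and anything else above 20 N).
It fails at once if a bystander is moved more than 30 mm (distance of any of screwdriver, wrench, screw_tray, pulley, oil_bottle, laser_stand, gauge_block, collar from where it was at the start of the episode above 0.03 m).
It also fails if it takes over 67 s, if anything falls off the work surface, if the arm or the gripper's body presses on something with over 40 N, if the wrist force passes 120 N, or if a joint passes its speed limit or range.

## Working session

There is one attempt and no reset: what is moved stays moved. The work goes in short steps, Python scripts to look and compute and a tool call to move; the robot and the scene stay as the last step left them, time stands still between calls to the robot, and variables do not carry over. Pictures are saved under pics/ and viewed, about 8 in all and at most 12, crops included, and the job is handed in when it is done.

Besides the shell and the picture viewer there is one more tool, called after "Call:" as name(argument=value, ...) on one line, values as JSON. move_arm: Moves the arm, as the interface text tells. Its arguments: {"type":"object","properties":{"deltas":{"type":"array"},"force":{"type":"number"}},"required":["deltas"]}

```bash
ls; mkdir -p pics; cat > h.py <<'E'
import numpy as np, cv2
from station import get_obs, get_image, camera_params, order, ctrl
from scipy.spatial.transform import Rotation as R
def ray(name,u,v):
    p=camera_params(name);K=np.array(p["camera_matrix"]);E=np.array(p["extrinsics"])
    d=np.array([(u-K[0,2])/K[0,0],(v-K[1,2])/K[1,1]]);s=d.copy()
    for _ in range(20): s=d/(1+p["k1"]*(s@s))
    return E[:3,3],E[:3,:3]@np.array([s[0],-s[1],-1.])
def at(name,u,v,z):
    o,d=ray(name,u,v);return o+d*(z-o[2])/d[2]
def proj(name,P):
    p=camera_params(name);K=np.array(p["camera_matrix"]);E=np.array(p["extrinsics"])
    c=E[:3,:3].T@(np.array(P)-E[:3,3]);s=np.array([c[0],-c[1]])/-c[2];s=s*(1+p["k1"]*(s@s))
    return K[:2,:2]@s+K[:2,2]
E
python3 - <<'E'
from h import *
for n in("top","side"):
    im=get_image(n);cv2.imwrite(f"pics/{n}0.png",im[:,:,::-1])
    p=camera_params(n);print(n,p)
a=cv2.imread("pics/top0.png");cv2.imwrite("pics/top0b.png",cv2.resize(a,(800,600),interpolation=cv2.INTER_CUBIC))
print(get_obs(),ctrl.tip_reach)
E
```

```text
pics
top {'camera_matrix': array([[493.57594104,   0.        , 260.95901124],
       [  0.        , 493.57594104, 203.02471428],
       [  0.        ,   0.        ,   1.        ]]), 'k1': -0.21211533176605862, 'extrinsics': array([[-1.45919246e-02,  9.76575240e-01, -2.14680870e-01,
         3.02688558e-01],
       [-9.99893201e-01, -1.44264041e-02,  2.33787539e-03,
         5.54993238e-03],
       [-8.13961765e-04,  2.14692056e-01,  9.76681452e-01,
         1.49142458e+00],
       [ 0.00000000e+00,  0.00000000e+00,  0.00000000e+00,
         1.00000000e+00]])}
side {'camera_matrix': array([[386.46617159,   0.        , 259.13221908],
       [  0.        , 386.46617159, 190.47833966],
       [  0.        ,   0.        ,   1.        ]]), 'k1': -0.055586892857719124, 'extrinsics': array([[-0.93403267,  0.20245845, -0.29426782,  0.27923732],
       [-0.35662696, -0.5747311 ,  0.73654692,  0.81015084],
       [-0.02000472,  0.79290273,  0.60901977,  0.75356059],
       [ 0.        ,  0.        ,  0.        ,  1.        ]])}
{'t': 0.1, 'q': array([-1.25401845e+00,  5.33151962e-02,  1.61415762e+00,  3.11452182e-05,
        1.47599877e+00, -1.19000506e-01]), 'dq': array([ 0.00036076, -0.0005547 , -0.00289862,  0.00076611, -0.00073248,
       -0.00068476]), 'effort': array([-4.85731398e-04, -3.94904065e+01, -3.71363318e+01, -1.86712541e-04,
        3.86716085e-03, -2.15610032e-05]), 'tool_pos': array([ 0.26366799, -0.56609131,  0.25517026]), 'tool_rot': array([-3.06548504e+00, -6.78706172e-01,  2.42780814e-04]), 'contact_force': array([0.3430662 , 1.89717058, 0.05934381]), 'wrist_torque': array([0.10515928, 0.05455395, 0.01339709]), 'opening': 0.08539637918822293} 0.025
```

View pics/top0b.png

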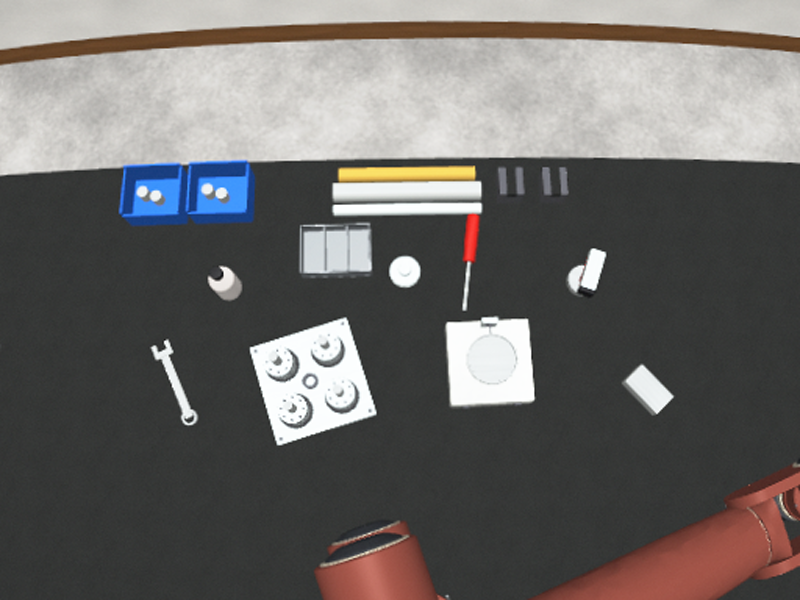

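View pics/side0.png

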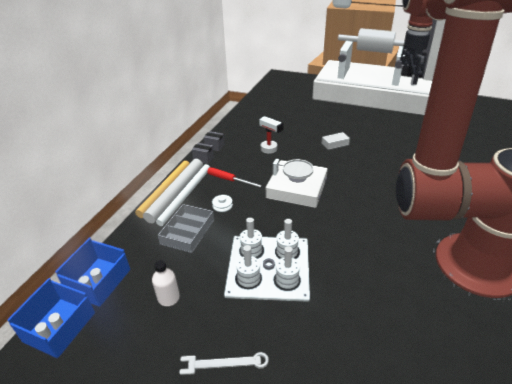

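The top view (800x600) shows the stand with corners (250,347), (346,319), (376,413) and (278,445), and the scale with its pan at about (492,359) and its post at (489,322). The side view agrees: the stand is at about (268,265) and the scale at (298,182). Next I refine these positions numerically.

```bash
cat > m.py <<'E'
from h import *
from scipy.optimize import least_squares
im=cv2.imread("pics/top0.png");g=cv2.cvtColor(im,cv2.COLOR_BGR2GRAY)
def fit(c,size,h,base,g0):
    # silhouette of plate/box: maximise IoU via edge fit of top face+body hull
    x,y=int(c[0]*.64),int(c[1]*.64)
    m=(g>120).astype(np.uint8);m=cv2.morphologyEx(m,cv2.MORPH_CLOSE,np.ones((5,5)))
    n,l=cv2.connectedComponents(m);k=l[y,x]
    mm=(l==k).astype(np.uint8);cs,_=cv2.findContours(mm,cv2.RETR_EXTERNAL,cv2.CHAIN_APPROX_NONE);ct=max(cs,key=cv2.contourArea)
    return cv2.approxPolyDP(ct,6,True)[:,0],ct,mm
for nm,c,s,h in (("stand",(290,330+55),.2,.010),("scale",(460,390),.16,.045)):
    ap,ct,mm=fit(c,s,h,0,None)
    print(nm,ap.tolist())
    P=ct[:,0].astype(float)
    W=np.array([at("top",u,v,h)[:2] for u,v in P])
    (cx,cy),(w,hh),a=cv2.minAreaRect((W*1000).astype(np.float32))
    print(nm,"center mm",cx,cy,"size",w,hh,"ang",a)
E
python3 m.py
python3 - <<'E'
from h import *
im=cv2.imread("pics/top0.png")
for nm,q,z in(("stand",[(250,347),(346,319),(376,413),(278,445)],.01),("scale",[(446,322),(529,319),(534,403),(451,406)],.045)):
    W=np.array([at("top",u*.64,v*.64,z)[:2] for u,v in q]);print(nm,W.mean(0),np.linalg.norm(W-np.roll(W,1,0),axis=1),W.round(3).tolist())
print("pan",at("top",492*.64,359*.64,.08),"post",at("top",489*.64,321*.64,.09))
a=im[200:290,155:245];b=im[195:265,280:350]
cv2.imwrite("pics/c1.png",np.hstack([cv2.resize(a,(450,450),interpolation=cv2.INTER_CUBIC),cv2.resize(b,(350,450)[:1]+(350,),interpolation=cv2.INTER_CUBIC).__class__(0) if 0 else cv2.copyMakeBorder(cv2.resize(b,(350,350),interpolation=cv2.INTER_CUBIC),0,100,0,0,cv2.BORDER_CONSTANT)]))
E
```

```text
stand [[221, 203], [160, 222], [177, 284], [240, 265]]
stand center mm 506.2000732421875 191.01251220703125 size 202.61415100097656 202.18643188476562 ang 16.939393997192383
scale [[337, 204], [285, 207], [288, 259], [341, 256]]
scale center mm 535.1580200195312 -151.6748809814453 size 171.03533935546875 160.9941864013672 ang 2.12239670753479
stand [0.50525972 0.18939548] [0.20084327 0.1972607  0.19451567 0.19836103] [[0.573, 0.313], [0.627, 0.124], [0.441, 0.066], [0.381, 0.255]]
scale [ 0.53090053 -0.15341778] [0.16162672 0.1606462  0.16252993 0.15738495] [[0.61, -0.071], [0.614, -0.232], [0.451, -0.234], [0.449, -0.077]]
pan [ 0.53118059 -0.15314471  0.08      ] post [ 0.60129797 -0.14903895  0.09      ]
```

View pics/c1.png

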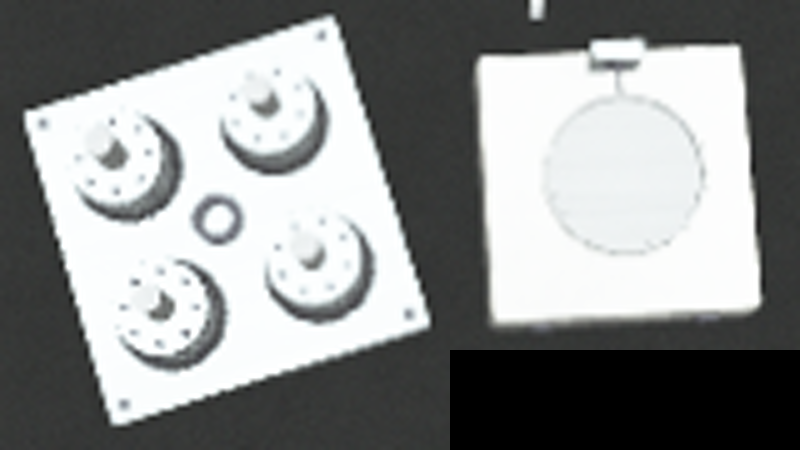

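```bash
cat >> h.py <<'E'
C=np.array([.506,.190]);a=np.radians(17.)
RR=np.array([[np.cos(a),-np.sin(a)],[np.sin(a),np.cos(a)]])
PADS={k:C+RR@(np.array(s)*.047) for k,s in {1:(-1,-1),2:(-1,1),3:(1,-1),4:(1,1)}.items()}
PAN=np.array([.531,-.153])
def delta(x,y,z):
    o=get_obs();return R.from_rotvec(o["tool_rot"]).as_matrix().T@(np.array([x,y,z])-o["tool_pos"])
E
python3 - <<'E'
from h import *
o=get_obs();print(R.from_rotvec(o["tool_rot"]).as_matrix().round(3))
for k,p in PADS.items():
    u=proj("top",[*p,.118]);w=proj("side",[*p,.118]);print(k,p,np.hypot(*p),"crop",(u-[155,200])*5,"side",w,delta(*p,.22),delta(*p,.10))
print(delta(.45,-.2,.22),delta(*PAN,.25))
s=cv2.imread("pics/side0.png")
for k,p in PADS.items():
    cv2.circle(s,tuple(np.int32(proj("side",[*p,.118])*8)),6,(0,0,255),-1,shift=3)
for p,z in((PAN,.074),):
    cv2.circle(s,tuple(np.int32(proj("side",[*p,z])*8)),6,(0,0,255),-1,shift=3)
cv2.imwrite("pics/c2.png",cv2.resize(s[140:310,210:350],(700,600)[:1]+(600,) if 0 else (494,600),interpolation=cv2.INTER_CUBIC))
E
```

```text
[[ 0.907  0.422 -0.001]
 [ 0.422 -0.907  0.002]
 [ 0.    -0.002 -1.   ]]
1 [0.47479515 0.13131221] 0.49261884531852673 crop [302.93450205 244.58977807] side [288.63061205 220.81355034] [ 0.48577019 -0.54304012  0.03630476] [ 0.48573973 -0.54281668  0.15630454]
2 [0.44731221 0.22120485] 0.49901883443322426 crop [143.26595581 294.79684175] side [288.28724984 248.74512118] [ 0.49880059 -0.63613242  0.0364814 ] [ 0.49877013 -0.63590899  0.15648119]
3 [0.56468779 0.15879515] 0.5865903194572054 crop [255.16359987  87.70655399] side [250.34979187 219.64825117] [ 0.57886266 -0.53000969  0.03630413] [ 0.5788322  -0.52978626  0.15630391]
4 [0.53720485 0.24868779] 0.5919752302563355 crop [ 97.54206322 137.26695495] side [246.80104161 247.29237015] [ 0.59189306 -0.623102    0.03648077] [ 0.5918626  -0.62287856  0.15648056]
[ 0.32344105 -0.25315826  0.0357238 ] [ 0.41671798 -0.26163041  0.0057632 ]
```

View pics/c2.png

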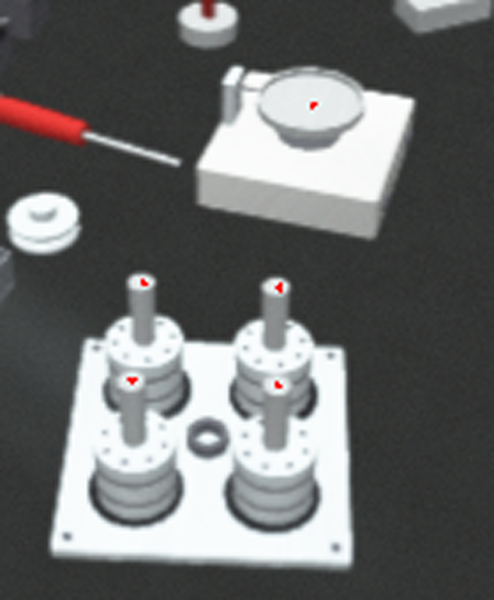

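The projected stub tops and pan centre land on the objects to within about 1–2 mm in the side view, so I can start moving.

Call:
move_arm(deltas=[0,0.323,-0.253,0.03,0,0,0.323,-0.253,0.03,0,0,0.323,-0.253,0.03,0,0,0.323,-0.253,0.03,0,0,0.323,-0.253,0.03,0,0,0.323,-0.253,0.03,0,0,0.323,-0.253,0.03,0,0,0.323,-0.253,0.03,0,0,0.44,-0.44,0.036,0,0,0.486,-0.543,0.036,0], force=40)

```text
t: 1.1
tool_pos: [0.4553, -0.1094, 0.2237]
tool_rot: [-3.065, -0.679, 0.001]
contact_force: [0.5, 0.0, -0.0]
opening: 0.0427
```

```bash
python3 - <<'E'
from h import *
o=get_obs();print(o["t"],o["tool_pos"],o["opening"],o["contact_force"]);print(delta(*PADS[1],.22),delta(*PADS[1],.1))
E
```

```text
1.1 [ 0.4553138  -0.10943465  0.22369323] 0.042660412481977245 [ 0.47240953  0.03014389 -0.03339898]
[ 0.11928575 -0.21001276  0.00421429] [ 0.11931178 -0.20970026  0.12421388]
```

Call:
move_arm(deltas=[0,0.119,-0.21,0.005,0,0,0.119,-0.21,0.005,0,0,0.119,-0.21,0.005,0,0,0.119,-0.21,0.005,0,0,0.119,-0.21,0.005,0,0,0.119,-0.21,0.005,0,0,0.119,-0.21,0.04,0,0,0.119,-0.21,0.08,0,0,0.119,-0.21,0.125,0,0,0.119,-0.21,0.125,0])

```text
t: 2.1
tool_pos: [0.4688, 0.1302, 0.0922]
tool_rot: [-3.064, -0.677, 0.024]
contact_force: [-1.3, -0.2, -0.6]
opening: 0.0425
```

```bash
cat > w.py <<'E'
from h import *
F=[];T=[];Q=[]
for i in range(6):
    get_image("side");o=get_obs();F.append(o["contact_force"]);T.append(o["effort"]);Q.append(o["dq"])
print(o["t"],o["tool_pos"],o["opening"]);print("F",np.mean(F,0).round(3),"sd",np.std(F,0).round(2));print("eff",np.mean(T,0).round(2),np.std(T,0).round(2))
E
python3 w.py;python3 -c "
from h import *
print(delta(*PADS[1],.098))"
```

```text
2.4 [0.4764681  0.13153379 0.10231736] 0.0423465827544885
F [ 0.38  -0.052  0.226] sd [0.44 0.65 0.42]
eff [ 2.000e-02 -2.676e+01 -3.167e+01  1.000e-02  4.000e-02 -0.000e+00] [0.04 0.57 0.71 0.   0.04 0.  ]
[-0.00163098 -0.00050047  0.0043101 ]
```

Call:
move_arm(deltas=[-1,-0.001,0,0.003,0,-1,-0.001,0,0.003,0,-1,-0.001,0,0.003,0,-1,-0.001,0,0.003,0,-1,-0.001,0,-0.002,0,-1,-0.001,0,-0.01,0,-1,-0.001,0,-0.018,0,-1,-0.001,0,-0.022,0,-1,-0.001,0,-0.022,0,-1,-0.001,0,-0.022,0], force=40)

```text
t: 3.4
tool_pos: [0.4754, 0.131, 0.1243]
tool_rot: [-3.066, -0.678, -0.007]
contact_force: [-0.4, 0.2, -2.6]
opening: 0.0171
```

```bash
python3 w.py
```

```text
3.7 [0.47529278 0.13099639 0.12399321] 0.017148908104482646
F [-0.042  0.06  -2.065] sd [0.37 0.49 0.58]
eff [-0.000e+00 -2.872e+01 -3.537e+01  1.000e-02 -2.000e-02  0.000e+00] [0.   0.09 0.1  0.   0.   0.  ]
```

Rotor 1 weighs about 2.1–2.2 N, so it is hollow. I put it back and move on to pad 2.

Call:
move_arm(deltas=[-1,0,0,0.01,0,-1,0,0,0.018,0,-1,0,0,0.022,0,-1,0,0,0.0245,0,-1,0,0,0.0245,0,-1,0,0,0.0245,0,0,0,0,0.0245,0,0,0,0,0.0245,0,0,0,0,0.0245,0,0,0,0,0.0245,0])

```text
t: 4.7
tool_pos: [0.4753, 0.131, 0.0992]
tool_rot: [-3.065, -0.678, -0.006]
contact_force: [0.4, -1.0, -0.2]
opening: 0.0426
```

Call:
move_arm(deltas=[0,0,0,-0.03,0,0,0,0,-0.065,0,0,0.003,-0.03,-0.065,0,0,0.013,-0.075,-0.065,0,0,0.013,-0.093,-0.065,0,0,0.013,-0.093,-0.065,0,0,0.013,-0.093,-0.035,0,0,0.013,-0.093,-0.008,0,0,0.013,-0.093,0,0,0,0.013,-0.093,0,0])

```text
t: 5.7
tool_pos: [0.447, 0.2199, 0.0978]
tool_rot: [-3.066, -0.677, 0.0]
contact_force: [1.4, 0.4, 0.7]
opening: 0.0429
```

```bash
python3 w.py;python3 -c "
from h import *
print(delta(*PADS[2],.099))
cv2.imwrite('pics/s2.png',cv2.resize(get_image('side')[150:310,200:360,::-1],(560,560)))"
```

```text
6.0 [0.44882996 0.22101413 0.10081876] 0.04230352932595608
F [-0.117  0.058  0.237] sd [0.46 0.61 0.33]
eff [-2.000e-02 -2.820e+01 -3.255e+01  0.000e+00  0.000e+00 -0.000e+00] [0.03 0.34 0.42 0.   0.01 0.  ]
[-0.0013075  -0.00081137  0.00181107]
```

View pics/s2.png

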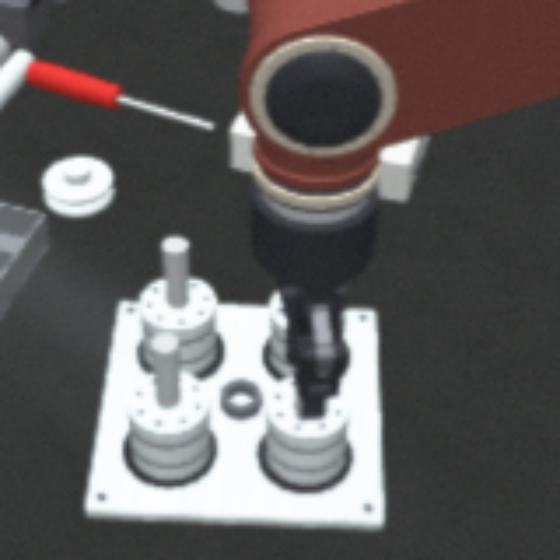

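The crop shows the gripper centred over rotor 2 at about (310,400), rotor 1 upright behind it, and rotors 3 and 4 and the collar in place. Now I weigh rotor 2.

Call:
move_arm(deltas=[-1,-0.001,0,0.0015,0,-1,-0.001,0,0.0015,0,-1,-0.001,0,0.0015,0,-1,-0.001,0,0.0015,0,-1,-0.001,0,-0.003,0,-1,-0.001,0,-0.011,0,-1,-0.001,0,-0.019,0,-1,-0.001,0,-0.0235,0,-1,-0.001,0,-0.0235,0,-1,-0.001,0,-0.0235,0])

```text
t: 7.05
tool_pos: [0.4476, 0.2205, 0.1242]
tool_rot: [-3.065, -0.678, -0.009]
contact_force: [0.1, -0.5, -1.9]
opening: 0.0171
```

```bash
python3 w.py
```

```text
7.35 [0.447425   0.22044447 0.12376435] 0.016827195353770235
F [ 0.138  0.116 -2.42 ] sd [0.4  0.48 0.5 ]
eff [-0.000e+00 -2.936e+01 -3.538e+01  1.000e-02 -2.000e-02  0.000e+00] [0.   0.09 0.11 0.   0.01 0.  ]
```

Rotor 2 reads about 2.4 N, so it is hollow too. Next is pad 4.

Call:
move_arm(deltas=[-1,0,0,0.01,0,-1,0,0,0.018,0,-1,0,0,0.022,0,-1,0,0,0.0245,0,-1,0,0,0.0245,0,-1,0,0,0.0245,0,0,0,0,0.0245,0,0,0,0,0.0245,0,0,0,0,0.0245,0,0,0,0,0.0245,0])

```text
t: 8.35
tool_pos: [0.4476, 0.2205, 0.0993]
tool_rot: [-3.065, -0.678, -0.008]
contact_force: [1.2, 0.5, -0.5]
opening: 0.0427
```

Call:
move_arm(deltas=[0,0,0,-0.03,0,0,0,0,-0.065,0,0,0.03,0.004,-0.065,0,0,0.075,0.013,-0.065,0,0,0.093,0.013,-0.065,0,0,0.093,0.013,-0.065,0,0,0.093,0.013,-0.035,0,0,0.093,0.013,-0.008,0,0,0.093,0.013,0,0,0,0.093,0.013,0,0])

```text
t: 9.35
tool_pos: [0.5355, 0.2474, 0.098]
tool_rot: [-3.066, -0.678, -0.002]
contact_force: [-0.3, 0.5, -0.2]
opening: 0.0427
```

```bash
python3 w.py;python3 -c "
from h import *
print(delta(*PADS[4],.099))"
```

```text
9.65 [0.53832764 0.24827008 0.10153312] 0.04252714278063708
F [-0.029 -0.301  0.074] sd [0.3  0.61 0.39]
eff [ 1.000e-02 -3.761e+01 -3.250e+01  0.000e+00  0.000e+00 -0.000e+00] [0.01 0.45 0.44 0.   0.02 0.  ]
[-0.00086343 -0.00085077  0.00252636]
```

Call:
move_arm(deltas=[-1,-0.001,0,0.002,0,-1,-0.001,0,0.002,0,-1,-0.001,0,0.002,0,-1,-0.001,0,0.002,0,-1,-0.001,0,-0.003,0,-1,-0.001,0,-0.011,0,-1,-0.001,0,-0.019,0,-1,-0.001,0,-0.023,0,-1,-0.001,0,-0.023,0,-1,-0.001,0,-0.023,0])

```text
t: 10.65
tool_pos: [0.5372, 0.2477, 0.1246]
tool_rot: [-3.065, -0.678, -0.013]
contact_force: [-0.0, -1.0, -2.7]
opening: 0.0174
```

```bash
python3 w.py
```

```text
10.95 [0.53702982 0.24768933 0.12414986] 0.017117646485157463
F [ 0.175 -0.19  -2.402] sd [0.55 0.38 0.55]
eff [-0.00e+00 -3.93e+01 -3.54e+01  1.00e-02 -3.00e-02  0.00e+00] [0.   0.11 0.12 0.   0.01 0.  ]
```

Rotor 4 reads about 2.4 N (hollow), so rotor 3 should be the heavy one. I weigh it to confirm.

Call:
move_arm(deltas=[-1,0,0,0.01,0,-1,0,0,0.018,0,-1,0,0,0.022,0,-1,0,0,0.0248,0,-1,0,0,0.0248,0,-1,0,0,0.0248,0,0,0,0,0.0248,0,0,0,0,0.0248,0,0,0,0,0.0248,0,0,0,0,0.0248,0])

```text
t: 11.95
tool_pos: [0.5372, 0.2477, 0.0991]
tool_rot: [-3.065, -0.678, -0.012]
contact_force: [0.4, 0.2, -0.3]
opening: 0.0428
```

Call:
move_arm(deltas=[0,0,0,-0.03,0,0,0,0,-0.065,0,0,-0.004,0.03,-0.065,0,0,-0.013,0.075,-0.065,0,0,-0.013,0.093,-0.065,0,0,-0.013,0.093,-0.065,0,0,-0.013,0.093,-0.035,0,0,-0.013,0.093,-0.008,0,0,-0.013,0.093,0,0,0,-0.013,0.093,0,0])

```text
t: 12.95
tool_pos: [0.5632, 0.1584, 0.0972]
tool_rot: [-3.064, -0.679, -0.006]
contact_force: [-0.3, -0.7, 0.1]
opening: 0.0423
```

```bash
python3 w.py;python3 -c "
from h import *
print(delta(*PADS[3],.099))"
```

```text
13.25 [0.56565302 0.15823205 0.1006558 ] 0.04279934454912373
F [ 0.222 -0.258  0.29 ] sd [0.53 0.47 0.8 ]
eff [ 3.000e-02 -3.705e+01 -3.251e+01  1.000e-02 -1.000e-02  0.000e+00] [0.02 0.4  0.43 0.   0.01 0.  ]
[-0.00065497 -0.00091795  0.00164887]
```

Call:
move_arm(deltas=[-1,0,0,0.0015,0,-1,0,0,0.0015,0,-1,0,0,0.0015,0,-1,0,0,0.0015,0,-1,0,0,-0.003,0,-1,0,0,-0.011,0,-1,0,0,-0.019,0,-1,0,0,-0.0235,0,-1,0,0,-0.0235,0,-1,0,0,-0.0235,0], force=60)

```text
t: 14.25
tool_pos: [0.5654, 0.1581, 0.1242]
tool_rot: [-3.065, -0.678, -0.016]
contact_force: [0.1, -0.5, -5.0]
opening: 0.0163
```

```bash
python3 w.py;python3 -c "
from h import *
print(delta(*PADS[3],.25),delta(*PAN,.25), delta(*PAN,.18))"
```

```text
14.55 [0.56524188 0.1580905  0.12382316] 0.01678119242447537
F [ 0.29  -0.146 -5.034] sd [0.33 0.5  0.82]
eff [-0.000e+00 -4.001e+01 -3.654e+01  1.000e-02 -5.000e-02 -0.000e+00] [0.   0.11 0.12 0.   0.01 0.  ]
[ 0.00105593 -0.00087678 -0.12617256] [-0.16101875  0.26760083 -0.12780124] [-0.16171832  0.26760314 -0.05780473]
```

Rotor 3 reads about 5.0 N, so it is the heavy one. I lift it clear and carry it over to the pan.

Call:
move_arm(deltas=[-1,0,0,-0.02,0,-1,0,0,-0.05,0,-1,0,0,-0.08,0,-1,0,0,-0.11,0,-1,0,0,-0.122,0,-1,0,0,-0.122,0,-1,-0.01,0.017,-0.123,0,-1,-0.025,0.042,-0.123,0,-1,-0.043,0.072,-0.123,0,-1,-0.061,0.101,-0.124,0])

```text
t: 15.55
tool_pos: [0.5499, 0.0394, 0.2439]
tool_rot: [-3.064, -0.679, -0.008]
contact_force: [0.4, -0.8, -4.5]
opening: 0.0166
```

```bash
python3 -c "
from h import *
print(get_obs()['tool_pos'],get_obs()['opening'],delta(*PAN,.245))"
```

```text
[0.54992446 0.03935336 0.24390327] 0.01660402649770271 [-0.09842769  0.16633421 -0.00201837]
```

Call:
move_arm(deltas=[-1,-0.018,0.03,-0.001,0,-1,-0.036,0.06,-0.001,0,-1,-0.054,0.09,-0.001,0,-1,-0.072,0.12,-0.001,0,-1,-0.086,0.145,-0.001,0,-1,-0.094,0.159,-0.001,0,-1,-0.098,0.166,-0.001,0,-1,-0.098,0.166,-0.001,0,-1,-0.098,0.166,-0.001,0,-1,-0.098,0.166,-0.001,0])

```text
t: 16.55
tool_pos: [0.5314, -0.1513, 0.2438]
tool_rot: [-3.063, -0.681, -0.008]
contact_force: [-0.2, -0.1, -3.5]
opening: 0.0163
```

```bash
python3 w.py; python3 -c "
from h import *
print(get_obs()['tool_pos'],get_obs()['tool_rot'],delta(*PAN,.178))
s=get_image('side')[:,:,::-1];t=get_image('top')[:,:,::-1]
cv2.imwrite('pics/p1.png',np.hstack([cv2.resize(s[90:240,230:350],(400,500)),cv2.resize(t[170:295,270:370],(400,500))]))"
```

```text
16.85 [ 0.53133368 -0.15212219  0.24407465] 0.016234865517766643
F [ 0.226  0.078 -4.359] sd [0.33 0.37 0.6 ]
eff [-2.000e-02 -3.425e+01 -3.950e+01  3.000e-02 -1.000e-02  0.000e+00] [0.08 0.05 0.02 0.   0.   0.  ]
[ 0.53133368 -0.15212219  0.24407465] [-3.06368165 -0.68020824 -0.00830744] [-0.00106251  0.00079099  0.06606805]
```

View pics/p1.png

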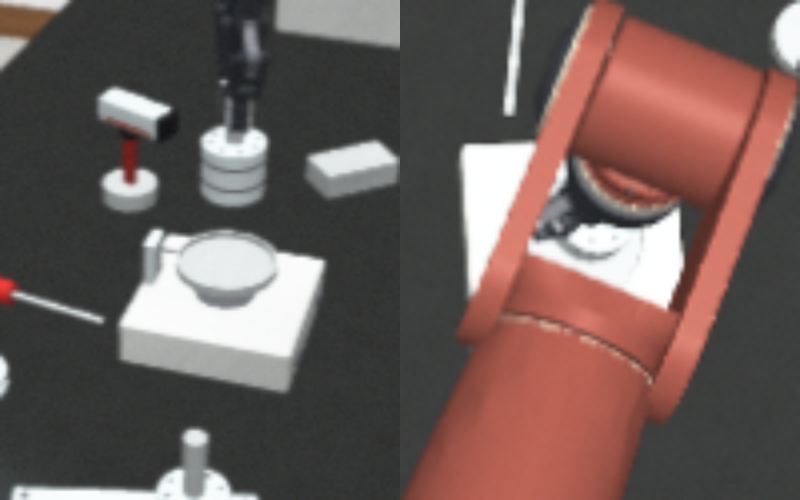

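The side view shows the rotor upright in the jaws at about (233,165), centred above the pan at (227,262). I lower it in stages.

Call:
move_arm(deltas=[-1,-0.001,0.001,0.01,0,-1,-0.001,0.001,0.03,0,-1,-0.001,0.001,0.05,0,-1,-0.001,0.001,0.062,0,-1,-0.001,0.001,0.068,0,-1,-0.001,0.001,0.072,0,-1,-0.001,0.001,0.074,0,-1,-0.001,0.001,0.076,0,-1,-0.001,0.001,0.076,0,-1,-0.001,0.001,0.076,0])

```text
t: 17.95
tool_pos: [0.5315, -0.1534, 0.1686]
tool_rot: [-3.064, -0.68, -0.01]
contact_force: [0.1, -0.4, -4.9]
opening: 0.0168
```

Call:
move_arm(deltas=[-1,0,0,0.002,0,-1,0,0,0.004,0,-1,0,0,0.006,0,-1,0,0,0.008,0,-1,0,0,0.01,0,-1,0,0,0.012,0,-1,0,0,0.014,0,-1,0,0,0.0155,0,-1,0,0,0.0155,0,-1,0,0,0.0155,0])

```text
t: 18.95
tool_pos: [0.5316, -0.1534, 0.1534]
tool_rot: [-3.064, -0.68, -0.01]
contact_force: [-1.3, 1.2, -1.8]
opening: 0.0164
```

```bash
python3 w.py
```

```text
19.25 [ 0.53154991 -0.15342379  0.15321995] 0.016526802718410602
F [-1.659  0.384 -0.937] sd [0.45 0.51 0.44]
eff [ 7.00e-02 -3.40e+01 -3.62e+01  1.00e-01 -5.00e-01  1.00e-02] [0.01 0.01 0.02 0.   0.01 0.  ]
```

Call:
move_arm(deltas=[-1,0,0,0.001,0,-1,0,0,0.002,0,-1,0,0,0.0022,0,-1,0,0,0.0022,0,-0.3,0,0,0.0022,0,-0.3,0,0,0.0022,0,-0.3,0,0,0.0022,0,0,0,0,0.0022,0,0,0,0,0.0022,0,0,0,0,0.0022,0], force=20)

```text
t: 20.25
tool_pos: [0.5316, -0.1534, 0.1511]
tool_rot: [-3.065, -0.68, -0.01]
contact_force: [0.1, 0.1, 0.3]
opening: 0.0427
```

Call:
move_arm(deltas=[0,0,0,-0.01,0,0,0,0,-0.03,0,0,0,0,-0.06,0,0,0,0,-0.1,0,0,0,0,-0.12,0,0,-0.03,0.02,-0.12,0,0,-0.07,0.05,-0.12,0,0,-0.11,0.08,-0.12,0,0,-0.13,0.1,-0.12,0,0,-0.13,0.1,-0.12,0])

```text
t: 21.25
tool_pos: [0.4541, -0.3024, 0.271]
tool_rot: [-3.068, -0.673, -0.01]
contact_force: [-0.0, 1.0, 0.1]
opening: 0.0427
```

```bash
python3 w.py; python3 -c "
from h import *
s=get_image('side')[:,:,::-1];t=get_image('top')[:,:,::-1]
cv2.imwrite('pics/p2.png',np.hstack([cv2.resize(s[130:310,215:345],(400,554)),cv2.resize(t[170:295,270:360],(399,554))]))"
```

```text
21.55 [ 0.45599102 -0.29848605  0.27028746] 0.04296985394698802
F [-0.058  0.057 -0.239] sd [0.72 0.76 0.25]
eff [-7.500e-01 -3.069e+01 -3.741e+01 -3.000e-02 -2.000e-02 -1.000e-02] [0.34 0.08 0.02 0.04 0.02 0.02]
```

View pics/p2.png

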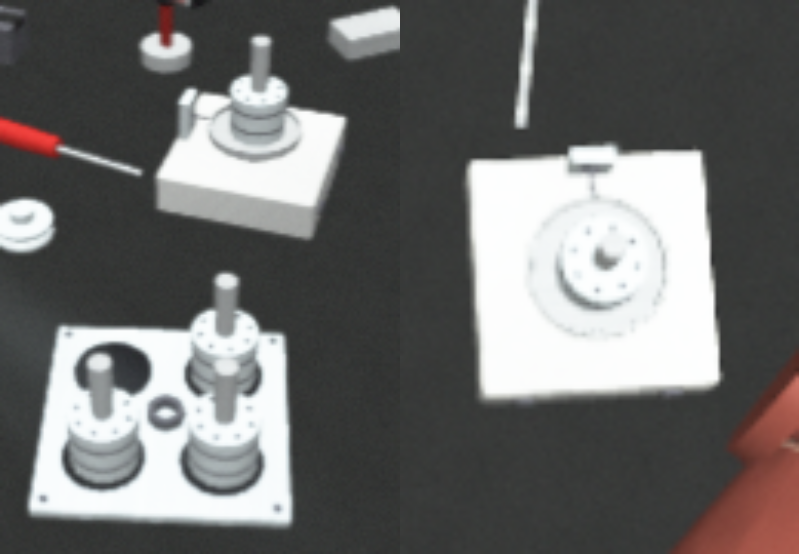

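The picture shows the rotor upright on the sunken pan, with its stub top at (261,40). The three others and the collar are in place on the stand. Before handing in, I check the sink from the stub height and compare the bystanders with the first picture.

```bash
python3 - <<'E'
from h import *
v=143.0
for s in (.008,.010,.012,.014,0): print(s,proj("side",[.5315,-.1534,.18-s]))
d=cv2.absdiff(cv2.imread("pics/top0.png"),get_image("top")[:,:,::-1].copy()).max(2)
n,l,st,c=cv2.connectedComponentsWithStats((d>50).astype(np.uint8))
print([(x[:4].tolist(),int(x[4])) for x in st[1:] if x[4]>8]);print(get_obs()["dq"].round(3))
order.finish_job()
E
```

```text
0.008 [299.69722105 141.7441614 ]
0.01 [299.66830645 142.33229521]
0.012 [299.63944176 142.91921129]
0.014 [299.61062691 143.50491298]
0 [299.81338075 139.37938231]
[([275, 198, 171, 186], 10440), ([199, 214, 19, 17], 253), ([314, 226, 5, 5], 17), ([305, 229, 15, 11], 40), ([349, 302, 163, 82], 5605), ([179, 334, 93, 50], 1907)]
[-0.004  0.001 -0.     0.001 -0.002  0.   ]
the job is handed in; nothing more can be done
```

The heavy rotor is resting on the scale's pan and the job is handed in, at about 22 s of the 67 s allowed; no verdict was reported.

**Weighing:** I lifted each rotor and read the wrist force. Rotors 1, 2 and 4 read about 2.1, 2.4 and 2.4 N, and rotor 3 read about 5.0 N (noise about 0.5 N per reading). The three light ones went back on their pads. I carried rotor 3 to the pan, lowered it slowly until the spring carried nearly all its weight, then let go and moved the arm clear.

**Last checks:**
- **Pan:** the rotor stands upright on it, and its height in the side picture puts the sink at about 12 mm. That is within the 8.5–15 mm band, though the picture is only good to a few millimetres.
- **Stand and bystanders:** the other three rotors and the collar are in place on the stand. Compared with the first top picture, the only changes are at the emptied pad, the pan and scale, and the arm itself, so no bystander appears to have moved. Parts of the scene behind the arm could not be compared.
- **Robot:** it is clear of everything, with wrist force near zero and the joints practically still.

**Disagreement:** the heavy rotor read about 5.0 N on the stand but about 4.4 N above the scale. Both are clearly the heavy one, and the gap is within sensor noise.

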